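# Zero a polarising filter on its stage

### The arm

A 6-joint arm with a two-finger parallel gripper is mounted at the origin on the work surface. World frame = base frame: x ahead of the robot, y to its left, z up, the work surface at z = 0. Lengths are in mm, angles in rad, forces in N, time in s.
With the tool pointing down it reaches from about 250 to 800 mm from the base axis. Payload 3.9 kg.
Tool frame: the origin (TCP) lies at the very end of the fingers, on their centre line; the grasp point (between the pads) lies 19 mm behind it (ctrl.grasp_offset is the distance from the TCP to the grasp point, in mm); z points along the fingers, x is the direction in which the jaws open and shut, and the axes are right-handed (so a half turn about z gives the same grasp; the last joint's range is limited). The gripper opens to 85 mm and grips with 20 to 120 N. Pads are 22 mm wide; open, the fingers measure 114 mm over their backs; the gripper's body (76 mm by 85 mm) begins 54 mm behind the grasp point. The pads swing forward as they close: fully open they stand 13 mm farther back than shut.
Start: joints at [-1.342, 0.26, -0.138, 1.173, 0, 1.571], TCP at [119.071, -511.309, 231.304] pointing down, gripper open.
Joint ranges: [-2.78, 2.78], [-0.83, 1.72], [-1.28, 1.37], [-1.9, 2.12], [-1.57, 1.48], [-3.14, 3.14]. Speed limits (rad/s): [2.57, 2.57, 3.14, 3.14, 3.14, 3.14].

### API

Orientations are given as a rotation vector (axis times angle).
In Python, from station import readout, read_camera, calibration, ctrl gives the robot as it stands. The module is installed in compiled form; this text tells all that it offers.
- The arm moves only by the tool arm_command, never from a script. Its argument "series" is a list of rows, each a list of 2 entries, a list of its own where there are three numbers: the shift along the tool's x, y, z in m, then the turn, a rotation vector about the tool's x, y, z in rad. In form: [[[tx, ty, tz], [ax, ay, az]], ...]. A call has 1 to 5 rows; each row shifts and turns the commanded pose from where the row before left it, along the tool's axes as they then stand; what a row does not reach is not made up. A row lasts 1/8 s, in which the tool goes at most 62.5 mm and 10.7 degrees, less where a joint would pass 70% of its speed; a pose out of reach is approached as far as the arm can. A call is refused whole if a number of a shift passes 0.0625 or a number of a turn 0.188, either way. A call with a gripper value outside its range is refused whole. "grip" is the opening, from -1 (shut) to 1 (fully open), set as the call begins (left out, the last holds). The fingers move at their own pace and stop on an object; "newtons" is the grip in N (left out, the last holds). Time passes only in rows, so rows that do not move let the fingers close. It gives the time, the measured TCP pose, the force and the opening at its end, in the units of the state.
- readout.get_obs(): the state, without advancing time (a new reading comes with each control period).
- read_camera(name): name is "scene" or "top" or "wrist"; returns (picture, depth): 384x512x3 uint8, red, green, blue; 384x512 float32, mm along the optical axis (not along the pixel's ray), 0 where there is no reading.
- calibration(name): a dict with "mtx" (3x3 intrinsics, pixels), "T" (4x4, takes a point from camera to world coordinates); the wrist camera has in their place "T_tool_cam" (4x4, takes a point from camera to tool coordinates, whose origin is the TCP and whose axes are the tool frame's). Camera axes: x right, y up, looking along -z (the intrinsics and any distortion apply to the point x, -y, -z); pixel columns grow to the right and rows downward; lengths in mm; the calibration is good to about 2 mm. A picture is of the moment at which its call begins: read the wrist's pose just before it. calibration takes no time and is no camera call.
- ctrl.hand_in(): hands the job in, once; it reports no verdict.
The state is a dict: "time_s": time; "joint_positions": joint angles; "qvel": joint speeds; "joint_efforts": joint torques, N m; "tcp_pos": TCP position; "orientation": TCP orientation; "ft_force": force on the tool from outside, world axes, zero at the start; "torque": the same for the moment, N m; "grip_width": finger opening in mm.
Only numpy, scipy, OpenCV 4.12 (cv2) and the standard library are available. Lean on these libraries where they do the work, as an engineer would, in place of code of your own. Each camera call takes 0.05 s, during which the arm holds its last target. There are 200 camera calls.

### The job

Zero the polariser: turn the flat-edged filter disc in its pocket (a finger stud stands on it for this) and push it home so that its flat edge lies flush against the steel alignment bar. Keep the disc lying in the pocket, do not bump the lamp that hangs over it, leave the things around the stage where they stand, and let go at the end.

Things in the scene. Friction and masses are not known exactly. Their poses are not given: they have to be found in the camera images.
- stage: Fixed aluminium plate 10 mm thick, 170 mm wide (y), spanning x -95..140 mm. Origin: on the table, beneath the disc's centre when the disc is home. Its x axis points level from the near (robot) side to the alignment bar, z up; its yaw varies by up to 20 degrees.
- pocket (a point): Centre of the round near end of the disc's U-shaped pocket, on its floor: x = -16 mm, y = 0, z = 10 mm in the stage frame. Low-friction floor and bar; low-friction grey walls 8 mm wide, tops at z = 18 mm: six straight pieces round a 62 mm circle about this point on the near side, then straight sides at y = +-66 mm up to the bar. Centred here the disc turns with 2 mm of play (4 mm to the bar).
- bar_face (a point): Middle of the near face of the steel alignment bar, at x = 48 mm, y = 0, z = 19 mm in the stage frame. The face is upright and runs along the stage's y, 140 mm long; the bar is 14 mm thick and rises from z = 10 to z = 28 mm.
- disc: Loose black disc, 120 mm diameter, 10 mm thick, about 350 g, with one 72 mm long flat, 48 mm from its centre. Origin: circle centre, on the underside; x axis points to the middle of the flat. Home: axes parallel to the stage's, centre over the stage's origin. Starts in the pocket's round end, turned 43 to 80 degrees anticlockwise (from above), the stud on the right (-y).
- stud (a point): Centre of the finger stud, an upright polished aluminium cylinder of 14 mm diameter and 22 mm height on top of the disc (z 10 to 32 mm over the disc's underside), 48 mm from the disc's centre (disc x = -48 mm). This point is half-way up it. It can be pushed from any side or pinched.
- flat (a point): Middle of the disc's flat edge, half-way up (disc x = 48 mm, y = 0, z = 5 mm).
- lamp: Fixed lamp, origin and axes as the stage. White round head, 80 mm diameter, z = 172 to 245 mm, concentric over the stage's origin, on a 16 mm square rod (z = 255 mm, y = 0) to an 18 mm post at x = 105 mm, 280 mm high. An upright gripper at the stud would hit the head: come from the near side with the tool leaning back 30 to 45 degrees.
- lamp_mouth (a point): Centre of the lamp head's flat underside, 172 mm over the table.
- spare_disc: Bystander: loose, completely round dark grey steel disc without stud, 80 mm diameter, 8 mm thick, on the table at the right of the stage. Origin: centre of its underside.
- jar: Bystander: white lidded jar, 48 mm diameter, 75 mm high, at the left of the stage. Origin: centre of its underside.
- beaker: Bystander: glass beaker, 68 mm diameter, 85 mm high, at the left of the stage. Origin: centre of its underside.
- driver: Bystander: screwdriver lying at the right of the stage, 200 mm long, 26 mm thick, black handle to the near side. Origin: middle of its length, underneath.
Not all that is in view belongs to the job. Of the things that look like the disc, the smaller one is meant.

How it is judged (in metres and radians):
At the end, for the whole second after the job is handed in: The disc lies flat and at rest on the pocket floor, its flat parallel to the bar within 0.05 rad (about 3 degrees) and the middle of the flat within 2.5 mm of the bar's face (angle between the x axis of disc and the x axis of stage, either way round below 0.05 rad and x of flat in the frame of stage between 0.0455 and 0.051 m and z of flat in the frame of stage below 0.018 m and angle between disc's own z axis and vertical below 0.05 rad and linear speed of disc below 0.01 m/s and angular speed of disc below 0.05 rad/s); the robot touches nothing.
It fails at once if the lamp is bumped (over 3 N) (contact force between anything else and lamp above 3 N).
It fails at once if the disc is lifted out of its pocket or tipped up (z of flat in the frame of stage above 0.035 m or z of disc in the frame of stage above 0.022 m or angle between disc's own z axis and vertical above 0.3 rad).
It fails at once if a bystander by the stage is shifted by more than 20 mm (distance of any of spare_disc, jar, beaker, driver from where it was at the start of the episode above 0.02 m).
It also fails if it takes over 43 s, if anything falls off the work surface, if the arm or the gripper's body presses on something with over 40 N, if the wrist force passes 120 N, or if a joint passes its speed limit or range.

## Working session

There is one attempt and no reset: what is moved stays moved. The work goes in short steps, Python scripts to look and compute and a tool call to move; the robot and the scene stay as the last step left them, time stands still between calls to the robot, and variables do not carry over. Pictures are saved under pics/ and viewed, about 8 in all and at most 12, crops included, and the job is handed in when it is done.

Besides the shell and the picture viewer there is one more tool, called after "Emit:" by a JSON object that holds its "fn" and its "kwargs", one argument or row to a line. arm_command: Moves the arm, as the interface text tells. Its arguments: {"type":"object","properties":{"series":{"type":"array","items":{"type":"array"}},"grip":{"type":"number"},"newtons":{"type":"number"}},"required":["series"]}

```bash
mkdir -p pics; python3 - <<'E'
from station import readout, read_camera, calibration, ctrl
import cv2, numpy as np
ims=[]
for n in ("scene","top"):
    p,d=read_camera(n); np.savez(f"{n}.npz",p=p,d=d); cv2.imwrite(f"pics/{n}0.png",p[:,:,::-1])
    c=calibration(n); print(n,np.round(c["mtx"],1).tolist(),np.round(c["T"],3).tolist(),[k for k in c])
print(readout.get_obs())
E
```

```text
scene [[349.2, 0.0, 261.6], [0.0, 349.2, 194.5], [0.0, 0.0, 1.0]] [[-0.968, 0.233, -0.093, 524.266], [-0.251, -0.898, 0.361, 212.861], [0.001, 0.373, 0.928, 736.062], [0.0, 0.0, 0.0, 1.0]] ['mtx', 'T']
top [[358.9, 0.0, 254.7], [0.0, 358.9, 193.5], [0.0, 0.0, 1.0]] [[-0.009, 0.993, -0.114, 471.494], [-1.0, -0.009, -0.002, 0.295], [-0.003, 0.113, 0.994, 906.756], [0.0, 0.0, 0.0, 1.0]] ['mtx', 'T']
{'time_s': 0.1, 'joint_positions': array([-1.34201882e+00,  2.60612579e-01, -1.39250262e-01,  1.17270790e+00,
       -2.97262686e-05,  1.57080188e+00]), 'qvel': array([-0.0017944 , -0.00132167,  0.00501592,  0.0003751 , -0.00169642,
        0.00125594]), 'joint_efforts': array([ 8.96265174e-04, -4.06508160e+01,  2.54527688e+01,  1.01154327e-02,
       -1.63244754e-04, -1.09092281e-05]), 'tcp_pos': array([ 118.91309286, -510.71813597,  230.54729945]), 'orientation': array([-2.45962603e+00,  1.95270443e+00,  2.21123087e-03]), 'ft_force': array([ 0.04722947,  0.38526005, -0.59459433]), 'torque': array([-0.00112863, -0.00877166,  0.00409001]), 'grip_width': 85.5368827793579}
```

View pics/scene0.png

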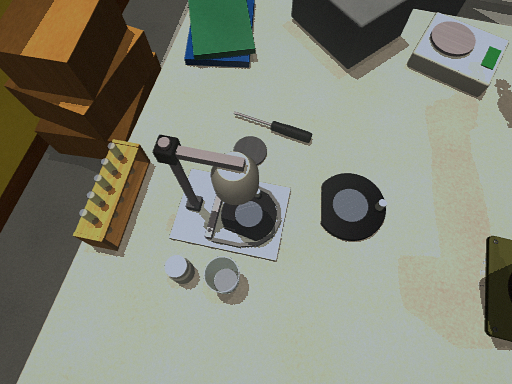

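View pics/top0.png

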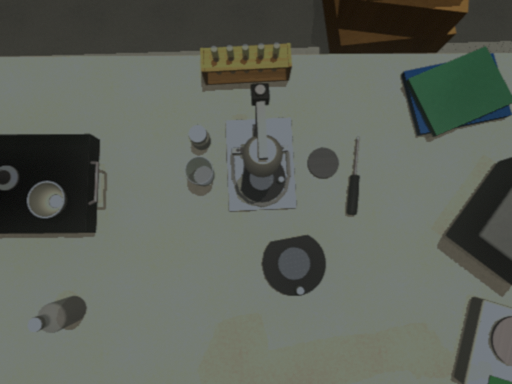

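Scene: the stage is at about (238,210) in the scene view and (262,165) in the top view. The larger decoy disc is in front, at (294,265) in the top view. I'll enlarge both views and measure.

```bash
cat > h.py <<'E'
import numpy as np, cv2
from station import readout, read_camera, calibration, ctrl
from scipy.spatial.transform import Rotation as R
def T_of(n,obs=None):
    c=calibration(n)
    if n!="wrist": return c["mtx"],np.array(c["T"])
    T=np.eye(4); T[:3,:3]=R.from_rotvec(obs["orientation"]).as_matrix(); T[:3,3]=obs["tcp_pos"]
    return c["mtx"],T@np.array(c["T_tool_cam"])
def ray(uv,z,K,T):
    uv=np.atleast_2d(np.array(uv,float)); 
    d=np.c_[(uv[:,0]-K[0,2])/K[0,0],-(uv[:,1]-K[1,2])/K[1,1],-np.ones(len(uv))]@T[:3,:3].T
    o=T[:3,3]; return o+d*((z-o[2])/d[:,2])[:,None]
def proj(P,K,T):
    P=np.atleast_2d(P); c=(P-T[:3,3])@T[:3,:3]
    return np.c_[K[0,2]+K[0,0]*c[:,0]/-c[:,2],K[1,2]-K[1,1]*c[:,1]/-c[:,2]]
E
python3 - <<'E'
from h import *
tp=np.load("top.npz"); sp=np.load("scene.npz")
a=cv2.resize(tp["p"][100:230,200:310],None,fx=4.5,fy=4.5,interpolation=cv2.INTER_CUBIC)[:,:,::-1]
b=cv2.resize(sp["p"][160:265,165:300],None,fx=2.8,fy=5,interpolation=cv2.INTER_CUBIC)
b=cv2.resize(sp["p"][120:270,165:300],None,fx=2.2,fy=3.9,interpolation=cv2.INTER_CUBIC)
b=cv2.resize(sp["p"][130:265,165:300],(297,585))[:,:,::-1]
cv2.imwrite("pics/crop.png",np.clip(a.astype(float)*1.6,0,255).astype(np.uint8))
# stage outline from top depth: height map
K,T=T_of("top")
for n,box in(("top",(100,230,200,310)),("scene",(130,270,160,300))):
    z=np.load(n+".npz"); K,T=T_of(n); p=z["p"].astype(int); d=z["d"]
    v,u=np.mgrid[box[0]:box[1],box[2]:box[3]]
    dd=d[v,u]; P=np.stack([(u-K[0,2])/K[0,0]*dd,-(v-K[1,2])/K[1,1]*dd,-dd],-1)@T[:3,:3].T+T[:3,3]
    m=((P[...,2]>6)&(P[...,2]<14)&(dd>0))
    m=(cv2.morphologyEx(m.astype(np.uint8),cv2.MORPH_OPEN,np.ones((3,3))))>0
    q=P[m][:,:2].astype(np.float32); q=q[np.linalg.norm(q-np.median(q,0),axis=1)<150]
    print(n,len(q),cv2.minAreaRect(q), np.median(P[...,2]))
    lamp=P[(P[...,2]>200)&(P[...,2]<250)]; print(" lamp",len(lamp),lamp.mean(0))
    post=P[(P[...,2]>270)]; print(" post",len(post),post.mean(0) if len(post) else 0)
E
```

```text
top 2309 ((652.1227416992188, -30.3067626953125), (234.32632446289062, 208.48422241210938), 2.6979916095733643) 4.164450840668962
 lamp 1095 [621.68407537 -12.03275084 235.20720928]
 post 58 [4.88436377e+02 3.21948532e-01 8.62902795e+02]
scene 3327 ((652.4376831054688, -13.731460571289062), (234.9921417236328, 169.8549346923828), 2.530362367630005) 8.636668089945545
 lamp 1624 [ 6.31493197e+02 -2.44438410e-01  2.31132639e+02]
 post 349 [686.26840694  37.15629495 372.05764457]
```

View pics/crop.png

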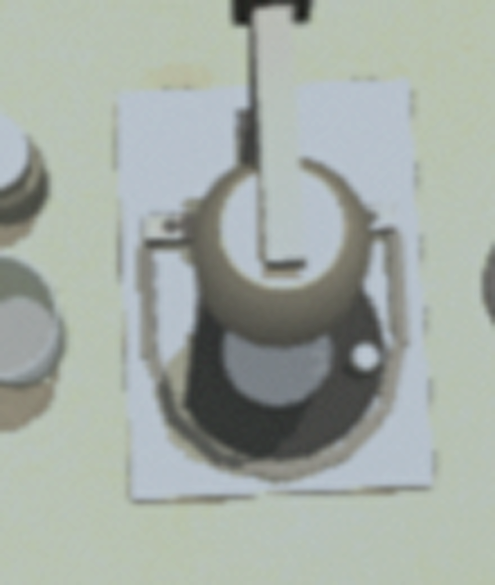

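The crop shows the stud at (365,357), which is top pixel (281,179), on the right. The disc's flat faces the upper left. The stage fit from the scene camera matches 235x170 with a yaw of 2.5°.

```bash
cat >> h.py <<'E'
yaw=np.radians(2.53); O=np.array([629.9,-14.7])
RS=np.array([[np.cos(yaw),-np.sin(yaw)],[np.sin(yaw),np.cos(yaw)]])
def toS(p): return (np.atleast_2d(p)[:,:2]-O)@RS
def toW(s): return O+np.atleast_2d(s)@RS.T
E
python3 - <<'E'
from h import *
for n,box in(("top",(165,195,270,292)),("scene",(180,215,240,275))):
    K,T=T_of(n);p=np.load(n+".npz")["p"].astype(int)
    c=p[box[0]:box[1],box[2]:box[3]]; g=c.min(2)
    print(n); 
    if n=="top":
        m=(g>g.max()*0.7).astype(np.uint8); k,l,s,ce=cv2.connectedComponentsWithStats(m)
        for i in range(1,k):
            if s[i,4]>3:
                uv=ce[i]+[box[2],box[0]]; w=ray(uv,42,K,T)[0]; q=toS(w)[0]; print(uv,s[i,4],w,q,np.degrees(np.arctan2(q[1],q[0]+16)),np.hypot(q[0]+16,q[1]))
print(calibration("wrist"))
E
```

```text
top
[287.42253521 180.47887324] 213 [601.50832508 -77.55620071  42.        ] [-31.13862871 -61.54165235] -103.81979719556197 63.376281475119065
[280.90909091 178.90909091] 22 [605.52092148 -61.76799613  42.        ] [-26.43301307 -45.94596336] -102.79329557920653 47.1155952006652
scene
{'mtx': array([[277.634369  ,   0.        , 253.44351129],
       [  0.        , 277.634369  , 194.40058431],
       [  0.        ,   0.        ,   1.        ]]), 'T_tool_cam': array([[ 9.99999526e-01,  9.14635880e-04,  3.33884879e-04,
         7.63351379e-01],
       [ 9.73272927e-04, -9.48802930e-01, -3.15867145e-01,
        -8.02967178e+01],
       [ 2.78875272e-05,  3.15867320e-01, -9.48803370e-01,
        -1.43077020e+02],
       [ 0.00000000e+00,  0.00000000e+00,  0.00000000e+00,
         1.00000000e+00]])}
```

```bash
cat >> h.py <<'E'
def pose(sx,sy,z,tilt=35,dyaw=0):
    "stage xy, z, tilt deg, yaw relative to stage; tool x = stage +y, tool y forward/up"
    a=yaw+np.radians(dyaw); T=np.eye(4)
    Rz=R.from_rotvec([0,0,a]).as_matrix(); t=np.radians(tilt)
    B=np.array([[0,np.cos(t),np.sin(t)],[1,0,0],[0,np.sin(t),-np.cos(t)]])
    T[:3,:3]=Rz@B; T[:2,3]=toW([sx,sy])[0]; T[2,3]=z; return T
def cur(o=None):
    o=o or readout.get_obs(); T=np.eye(4); T[:3,:3]=R.from_rotvec(o["orientation"]).as_matrix(); T[:3,3]=o["tcp_pos"]; return T
def delta(A,B):
    D=np.linalg.inv(A)@B; return D[:3,3]/1000, R.from_matrix(D[:3,:3]).as_rotvec()
def apply(A,t,r):
    D=np.eye(4); D[:3,3]=np.array(t)*1000; D[:3,:3]=R.from_rotvec(r).as_matrix(); return A@D
def rows(A,targets):
    for B in targets:
        t,r=delta(A,B); t=np.round(t,3); r=np.round(r,3); A=apply(A,t,r); print([t.tolist(),r.tolist()])
E
python3 - <<'E'
from h import *
A=cur(); G=pose(-26.4-75,-46,140)
print(A.round(2),G.round(2))
# polar path, yaw increasing
r0,p0=np.hypot(*A[:2,3]),np.arctan2(A[1,3],A[0,3]); r1,p1=np.hypot(*G[:2,3]),np.arctan2(G[1,3],G[0,3])
y0=np.arctan2(A[1,0],A[0,0]); y1=np.arctan2(G[1,0],G[0,0]); N=20; L=[]
for i in range(1,N+1):
    f=i/N; g=max(0,(f-.4)/.6); T=np.eye(4); 
    a=y0+(y1-y0)*f-np.pi/2; t=np.radians(35)*g
    T[:3,:3]=R.from_rotvec([0,0,a]).as_matrix()@np.array([[0,np.cos(t),np.sin(t)],[1,0,0],[0,np.sin(t),-np.cos(t)]])
    r=r0+(r1-r0)*f;p=p0+(p1-p0)*f;T[:3,3]=[r*np.cos(p),r*np.sin(p),A[2,3]+(G[2,3]-A[2,3])*g]; L.append(T)
rows(A,L)
E
```

```text
[[ 2.3000e-01 -9.7000e-01 -0.0000e+00  1.1891e+02]
 [-9.7000e-01 -2.3000e-01  0.0000e+00 -5.1072e+02]
 [-0.0000e+00  0.0000e+00 -1.0000e+00  2.3055e+02]
 [ 0.0000e+00  0.0000e+00  0.0000e+00  1.0000e+00]] [[-4.0000e-02  8.2000e-01  5.7000e-01  5.3063e+02]
 [ 1.0000e+00  4.0000e-02  3.0000e-02 -6.5130e+01]
 [ 0.0000e+00  5.7000e-01 -8.2000e-01  1.4000e+02]
 [ 0.0000e+00  0.0000e+00  0.0000e+00  1.0000e+00]]
[[-0.0, -0.032, -0.0], [-0.0, 0.002, -0.148]]
[[0.002, -0.032, 0.0], [-0.0, -0.0, -0.148]]
[[0.005, -0.032, 0.0], [-0.0, -0.0, -0.148]]
[[0.008, -0.031, 0.0], [0.0, -0.0, -0.147]]
[[0.01, -0.03, 0.0], [0.0, -0.0, -0.148]]
[[0.013, -0.03, 0.0], [0.0, -0.0, -0.148]]
[[0.016, -0.028, 0.0], [0.0, -0.0, -0.148]]
[[0.018, -0.026, 0.0], [0.0, -0.0, -0.148]]
[[0.02, -0.025, 0.008], [-0.051, 0.004, -0.148]]
[[0.023, -0.024, 0.006], [-0.05, 0.011, -0.147]]
[[0.024, -0.022, 0.005], [-0.051, 0.019, -0.147]]
[[0.026, -0.02, 0.005], [-0.051, 0.026, -0.145]]
[[0.028, -0.018, 0.004], [-0.051, 0.033, -0.144]]
[[0.029, -0.016, 0.004], [-0.051, 0.041, -0.142]]
[[0.03, -0.013, 0.003], [-0.05, 0.048, -0.14]]
[[0.031, -0.011, 0.004], [-0.051, 0.055, -0.137]]
[[0.032, -0.009, 0.005], [-0.051, 0.062, -0.135]]
[[0.033, -0.006, 0.005], [-0.051, 0.069, -0.131]]
[[0.032, -0.005, 0.006], [-0.051, 0.075, -0.127]]
[[0.033, -0.002, 0.007], [-0.051, 0.082, -0.123]]
```

Emit:
{"fn": "arm_command", "kwargs": {
  "series": [
    [[0,-0.032,0],[0,0.002,-0.148]],
    [[0.002,-0.032,0],[0,0,-0.148]],
    [[0.005,-0.032,0],[0,0,-0.148]],
    [[0.008,-0.031,0],[0,0,-0.147]],
    [[0.01,-0.03,0],[0,0,-0.148]]
  ],
  "grip": 0,
  "newtons": 30
}}

```text
time_s: 0.72
tcp_pos: [268.8, -453.6, 230.8]
orientation: [3.001, -0.925, 0.001]
ft_force: [-0.0, -0.0, -0.7]
grip_width: 42.5
```

```bash
python3 -c "
from h import *
o=readout.get_obs();print(o['joint_positions'],o['grip_width'],o['time_s'])"
```

```text
[-1.03561120e+00  2.63232967e-01 -1.35005804e-01  1.17152463e+00
 -4.49720436e-04  1.13328189e+00] 42.45004257593159 0.725
```

Emit:
{"fn": "arm_command", "kwargs": {
  "series": [
    [[0.013,-0.03,0],[0,0,-0.148]],
    [[0.016,-0.028,0],[0,0,-0.148]],
    [[0.018,-0.026,0],[0,0,-0.148]],
    [[0.02,-0.025,0.008],[-0.051,0.004,-0.148]],
    [[0.023,-0.024,0.006],[-0.05,0.011,-0.147]]
  ]
}}

```text
time_s: 1.35
tcp_pos: [395.2, -353.9, 215.2]
orientation: [3.03, 0.214, 0.011]
ft_force: [0.3, -0.0, 0.1]
grip_width: 42.3
```

Emit:
{"fn": "arm_command", "kwargs": {
  "series": [
    [[0.024,-0.022,0.005],[-0.051,0.019,-0.147]],
    [[0.026,-0.02,0.005],[-0.051,0.026,-0.145]],
    [[0.028,-0.018,0.004],[-0.051,0.033,-0.144]],
    [[0.029,-0.016,0.004],[-0.051,0.041,-0.142]],
    [[0.03,-0.013,0.003],[-0.05,0.048,-0.14]]
  ]
}}

```text
time_s: 1.98
tcp_pos: [484.5, -219.6, 177.7]
orientation: [2.541, 1.198, 0.214]
ft_force: [1.0, -0.3, -0.9]
grip_width: 43.0
```

Emit:
{"fn": "arm_command", "kwargs": {
  "series": [
    [[0.031,-0.011,0.004],[-0.051,0.055,-0.137]],
    [[0.032,-0.009,0.005],[-0.051,0.062,-0.135]],
    [[0.033,-0.006,0.005],[-0.051,0.069,-0.131]],
    [[0.032,-0.005,0.006],[-0.051,0.075,-0.127]],
    [[0.033,-0.002,0.007],[-0.051,0.082,-0.123]]
  ]
}}

```text
time_s: 2.6
tcp_pos: [529.9, -64.0, 139.9]
orientation: [1.829, 1.923, 0.606]
ft_force: [0.1, -0.4, -0.4]
grip_width: 42.7
```

```bash
python3 - <<'E'
from h import *
o=readout.get_obs();print(o['joint_positions'],o['grip_width'],o['time_s'])
A=cur(o);print(A.round(3),toS(A[:2,3]))
rows(A,[pose(-101.4,-46,140)])
p,d=read_camera("wrist"); np.savez("w1.npz",p=p,d=d,A=A); cv2.imwrite("pics/w1.png",p[:,:,::-1])
K,T=T_of("wrist",o); print(proj([*toW([-26.4,-46])[0],42],K,T))
E
```

```text
[-0.20676602  0.02890317 -0.93749169  0.00727569  0.14454946 -0.2122785 ] 42.6786583179556 2.6
[[-4.90000e-02  8.17000e-01  5.74000e-01  5.29868e+02]
 [ 9.99000e-01  4.20000e-02  2.70000e-02 -6.39900e+01]
 [-2.00000e-03  5.75000e-01 -8.18000e-01  1.39937e+02]
 [ 0.00000e+00  0.00000e+00  0.00000e+00  1.00000e+00]] [[-102.11013151  -44.82651337]]
[[-0.001, 0.001, 0.0], [0.001, -0.001, 0.005]]
[[253.19031069 192.82328404]]
```

View pics/w1.png

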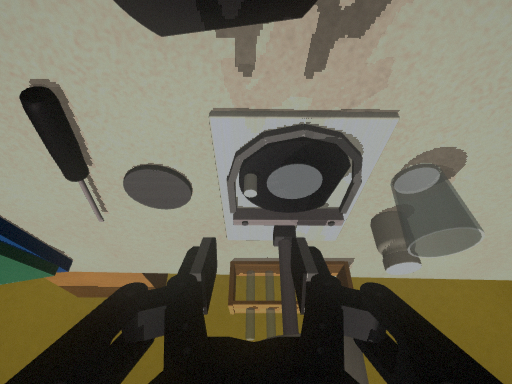

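Wrist view (upside down, near side at top): the stud is at (250,187), the bar at row 215, the pocket ring is clear, and the lamp post is at (288,240). Next I'll refine the stud, bar and disc positions.

```bash
python3 - <<'E'
from h import *
z=np.load("w1.npz");p=z["p"].astype(int);A=z["A"];T=A@np.array(calibration("wrist")["T_tool_cam"]);K=calibration("wrist")["mtx"]
d=z["d"]
v,u=np.mgrid[100:245,200:410]; dd=d[v,u]
P=np.stack([(u-K[0,2])/K[0,0]*dd,-(v-K[1,2])/K[1,1]*dd,-dd],-1)@T[:3,:3].T+T[:3,3]
S=np.dstack([toS(P[...,:2].reshape(-1,2)).reshape(*dd.shape,2),P[...,2]])
m=(S[...,2]>5)&(S[...,2]<13)&(S[...,0]<170)
m=cv2.morphologyEx(m.astype(np.uint8),cv2.MORPH_OPEN,np.ones((3,3)))>0
print("stage rect(stage frame; expect c=(22.5,0))",cv2.minAreaRect(S[m][:,:2].astype(np.float32)), np.median(S[m][:,2]))
b=p[170:205,238:264].min(2); print(b.max()); m2=(b>0.6*b.max()).astype(np.uint8)
for r in b[4:30:2]: print(' '.join('%3d'%x for x in r))
E
```

```text
stage rect(stage frame; expect c=(22.5,0)) ((21.165451049804688, 30.407615661621094), (234.2000732421875, 236.10400390625), 89.89173126220703) 10.482464459405236
166
161  57  43  44  44  43  40  44  52  76  77  77  76  74  76  74  59  43  34  36  34  33  34  39  43  37
159  60  41  43  43  45  50  69  70  74  75  76  76  76  75  77  69  69  68  33  38  40  41  35  37  37
160  42  41  45  46  46  59  71  68  77  76  76  77  75  73  73  72  70  63  41  38  37  37  38  39  34
158  43  45  47  42  44  66  69  74  74  78  74  78  75  74  74  74  69  65  41  39  34  38  36  36  35
158  44  44  44  43  42  66  69  72  73  75  76  76  75  72  74  74  70  65  33  38  40  38  34  37  36
160  68  39  41  44  45  69  70  74  73  77  75  73  76  76  74  73  72  65  42  35  43  38  39  37  36
160 105  45  43  44  41  69  71  73  76  77  70  74  75  75  74  76  69  62  40  38  39  38  37  35  38
164 161  95  47  42  49  68  72  73  69  78  76  79  80  75  74  72  69  66  41  37  40  38  35  33  38
160 162 159  51  42  44  68  89 140 148 161 160 162 161 163 150 114  80  63  43  35  35  37  37  37  37
163 161 161 159  95  52 138 161 162 163 163 162 161 165 165 161 162 161 134  37  39  37  39  37  40  39
161 163 163 161 156 108 147 163 164 163 161 164 161 160 162 164 164 164 152  59  39  40  36  36  36  39
162 163 162 165 163 163 160  76 125 154 157 159 156 156 159 153 119  83  40  38  41  39  39  36  36  38
162 164 163 163 162 161 163 162 130  58  40  39  40  42  35  40  41  39  42  39  35  39  41  38  39  40
```

```bash
python3 - <<'E'
from h import *
z=np.load("w1.npz");A=z["A"];T=A@np.array(calibration("wrist")["T_tool_cam"]);K=calibration("wrist")["mtx"]
for uv,zz in(((250.3,193.3),42),((210,110),10),((396,112),10)): print(uv,toS(ray(uv,zz,K,T))) 
print(proj([[*toW(q)[0],h] for q,h in (((-95,85),10),((-95,-85),10),((48,70),28),((48,-70),28))],K,T))
E
```

```text
(250.3, 193.3) [[-25.57342277 -48.92819176]]
(210, 110) [[-102.26865977  -83.51621624]]
(396, 112) [[-101.13970549   77.18620215]]
[[401.94082212 117.84060356]
 [209.31753288 116.91401748]
 [345.213207   219.77323383]
 [233.91329123 219.3303494 ]]
```

```bash
python3 - <<'E'
from h import *
A=cur(); G=pose(-22,-47.5,30)
# straighten orientation first row, then line
P0=A[:3,3]; L=[]
for i in range(1,6):
    T=G.copy(); T[:3,3]=P0+(G[:3,3]-P0)*i/5; L.append(T)
rows(A,L)
E
```

```text
[[-0.001, 0.001, 0.027], [-0.002, -0.006, 0.008]]
[[-0.001, 0.001, 0.027], [0.0, -0.0, -0.0]]
[[-0.001, 0.002, 0.027], [0.0, -0.0, -0.0]]
[[-0.001, 0.001, 0.027], [0.0, -0.0, -0.0]]
[[-0.001, 0.001, 0.027], [0.0, -0.0, -0.0]]
```

Emit:
{"fn": "arm_command", "kwargs": {
  "series": [
    [[-0.001,0.001,0.027],[-0.002,-0.006,0.008]],
    [[-0.001,0.001,0.027],[0,0,0]],
    [[-0.001,0.002,0.027],[0,0,0]],
    [[-0.001,0.001,0.027],[0,0,0]],
    [[0,0.001,0.026],[0,0,0]]
  ]
}}

```text
time_s: 3.28
tcp_pos: [613.1, -67.3, 33.4]
orientation: [1.843, 1.905, 0.6]
ft_force: [-0.2, -0.3, 0.5]
grip_width: 43.1
```

```bash
python3 - <<'E'
from h import *
o=readout.get_obs();A=cur(o);print(toS(A[:2,3]),A[2,3],o["ft_force"],o["time_s"])
p,d=read_camera("wrist"); np.savez("w2.npz",p=p,d=d,A=A); cv2.imwrite("pics/w2.png",p[:,:,::-1])
E
```

```text
[[-19.07155027 -51.8483888 ]] 33.37252413249008 [-0.21466464 -0.25320531  0.45687034] 3.275
```

View pics/w2.png

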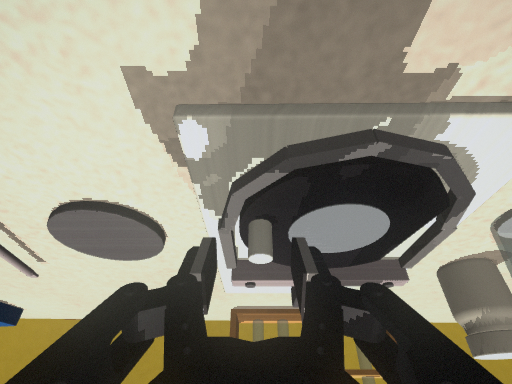

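The stud's top is at (260,259), between the fingertips at (210,240) and (297,240) and slightly to the right of their middle.

```bash
python3 - <<'E'
from h import *
z=np.load("w2.npz");A=z["A"];T=A@np.array(calibration("wrist")["T_tool_cam"]);K=calibration("wrist")["mtx"]
w=ray((260.5,259),42,K,T); print(toS(w), "tool",(np.linalg.inv(A)@np.r_[w[0],1])[:3])
w=w[0].copy(); w[2]=31; print("mid in tool",(np.linalg.inv(A)@np.r_[w,1])[:3], proj(A[:3,3],K,T))
E
```

```text
[[-25.24662465 -48.9561188 ]] tool [  2.79789134  -0.1188469  -10.63427424]
mid in tool [ 2.82234898 -6.44153095 -1.63299276] [[255.26615333 249.39125024]]
```

Emit:
{"fn": "arm_command", "kwargs": {
  "series": [
    [[0.003,-0.003,0.002],[0,0,0]],
    [[0,0,0],[0,0,0]]
  ]
}}

```text
time_s: 3.58
tcp_pos: [610.2, -63.7, 30.9]
orientation: [1.842, 1.907, 0.6]
ft_force: [0.0, -1.2, 0.7]
grip_width: 42.8
```

Emit:
{"fn": "arm_command", "kwargs": {
  "series": [
    [[0,0,0],[0,0,0]],
    [[0,0,0],[0,0,0]],
    [[0,0,0],[0,0,0]],
    [[0,0,0],[0,0,0]]
  ],
  "grip": -1,
  "newtons": 25
}}

```text
time_s: 4.08
tcp_pos: [611.9, -63.9, 32.0]
orientation: [1.839, 1.905, 0.603]
ft_force: [-2.0, -0.3, 4.9]
grip_width: 12.4
```

```bash
python3 - <<'E'
from h import *
o=readout.get_obs();A=cur(o);print(toS(A[:2,3]),A[2,3],o["ft_force"],o["grip_width"],o["time_s"])
C=np.array([-16,0]); P=np.array([-25.3,-48.5]); t0=np.degrees(np.arctan2(P[1],P[0]+16)); print(t0)
off=toS(A[:2,3])[0]-P; off=np.r_[toS(A[:2,3])[0]-(C+48*np.array([np.cos(np.radians(t0)),np.sin(np.radians(t0))]))]
print(off)
L=[]
th=np.linspace(t0,-180,16)[1:]
for a in np.radians(th):
    G=A.copy(); q=C+48*np.array([np.cos(a),np.sin(a)])+off; G[:2,3]=toW(q)[0]; L.append(G)
rows(A,L)
E
```

```text
[[-20.18674342 -48.36883558]] 31.995669035485875 [-1.96156297 -0.2944375   4.94562264] 12.370538996584555 4.075
-100.8548524528788
[ 4.85269468 -1.2276799 ]
[[0.001, -0.004, -0.002], [-0.0, -0.0, -0.0]]
[[0.001, -0.003, -0.003], [-0.0, -0.0, -0.0]]
[[0.002, -0.003, -0.002], [-0.0, -0.0, -0.0]]
[[0.002, -0.003, -0.002], [-0.0, -0.0, -0.0]]
[[0.003, -0.003, -0.003], [-0.0, -0.0, -0.0]]
[[0.003, -0.003, -0.002], [-0.0, -0.0, -0.0]]
[[0.003, -0.003, -0.001], [-0.0, -0.0, -0.0]]
[[0.003, -0.002, -0.002], [-0.0, -0.0, -0.0]]
[[0.004, -0.002, -0.002], [-0.0, -0.0, -0.0]]
[[0.003, -0.002, -0.001], [-0.0, -0.0, -0.0]]
[[0.004, -0.001, -0.001], [-0.0, -0.0, -0.0]]
[[0.005, -0.002, -0.001], [-0.0, -0.0, -0.0]]
[[0.004, -0.0, -0.0], [-0.0, -0.0, -0.0]]
[[0.004, -0.001, -0.001], [-0.0, -0.0, -0.0]]
[[0.005, -0.0, 0.0], [-0.0, -0.0, -0.0]]
```

```bash
python3 - <<'E'
from h import *
p,d=read_camera("wrist"); o=readout.get_obs(); print(o["grip_width"],o["ft_force"])
cv2.imwrite("pics/w3.png",cv2.resize(p[120:320,130:400,::-1],None,fx=2.5,fy=2.5))
E
```

```text
12.47138562964085 [-2.52831198 -0.23727289  4.80571925]
```

View pics/w3.png

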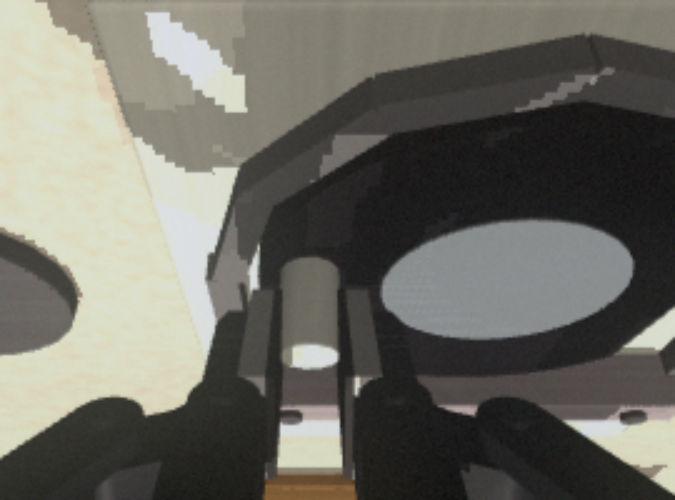

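The crop shows the stud pinched squarely between the pads, with the jaws at about (265,340) and (365,340). Next is the arc.

Emit:
{"fn": "arm_command", "kwargs": {
  "series": [
    [[0.001,-0.003,-0.004],[0,0,0]],
    [[0.001,-0.003,-0.002],[0,0,0]],
    [[0.002,-0.003,-0.002],[0,0,0]],
    [[0.002,-0.003,-0.002],[0,0,0]],
    [[0.003,-0.003,-0.003],[0,0,0]]
  ]
}}

```text
time_s: 4.75
tcp_pos: [590.9, -56.4, 32.9]
orientation: [1.842, 1.904, 0.599]
ft_force: [2.4, -4.0, -1.5]
grip_width: 12.2
```

```bash
python3 - <<'E'
from h import *
o=readout.get_obs();A=cur(o);print(toS(A[:2,3]),A[2,3],o["ft_force"],o["torque"],o["grip_width"],o["time_s"])
E
```

```text
[[-40.83398666 -39.95501525]] 32.86549167202573 [ 2.44267606 -3.95360474 -1.51499668] [-0.75463283  0.2794518  -0.61997444] 12.22004866759071 4.75
```

Emit:
{"fn": "arm_command", "kwargs": {
  "series": [
    [[0.003,-0.003,-0.002],[0,0,0]],
    [[0.003,-0.003,-0.001],[0,0,0]],
    [[0.003,-0.002,-0.002],[0,0,0]],
    [[0.004,-0.002,-0.002],[0,0,0]],
    [[0.003,-0.002,-0.001],[0,0,0]]
  ]
}}

```text
time_s: 5.38
tcp_pos: [574.6, -42.7, 31.9]
orientation: [1.844, 1.902, 0.592]
ft_force: [-1.0, -9.0, 1.1]
grip_width: 12.1
```

```bash
python3 - <<'E'
from h import *
o=readout.get_obs();A=cur(o);s=toS(A[:2,3])[0];print(s,A[2,3],o["ft_force"],o["torque"],o["grip_width"],o["time_s"])
rows(A,[pose(x,y,33.5) for x,y in ((-57.8,-20),(-58.5,-15.5),(-59,-10.5),(-59.2,-5.5),(-59.2,-1))])
E
```

```text
[-56.48473428 -25.49058743] 31.894681305165573 [-1.01849519 -9.01615063  1.10009172] [-1.71013807  0.55921662 -1.33016785] 12.092478563767209 5.375
[[0.005, -0.0, -0.002], [-0.0, 0.015, -0.009]]
[[0.005, -0.001, -0.001], [-0.0, -0.0, 0.0]]
[[0.005, -0.0, 0.0], [-0.0, -0.0, 0.0]]
[[0.005, -0.0, 0.0], [-0.0, -0.0, 0.0]]
[[0.004, -0.0, 0.0], [-0.0, -0.0, 0.0]]
```

Emit:
{"fn": "arm_command", "kwargs": {
  "series": [
    [[0.005,-0.001,-0.001],[0,0,0]],
    [[0.005,-0.001,-0.001],[0,0,0]],
    [[0.005,0,0],[0,0,0]],
    [[0.004,-0.001,-0.001],[0,0,0]],
    [[0.004,0,0],[0,0,0]]
  ]
}}

```text
time_s: 6.0
tcp_pos: [568.9, -17.7, 31.9]
orientation: [1.844, 1.907, 0.597]
ft_force: [-0.3, -3.5, -0.9]
grip_width: 12.1
```

```bash
python3 - <<'E'
from h import *
o=readout.get_obs();A=cur(o);s=toS(A[:2,3])[0];print(s,A[2,3],o["ft_force"],o["torque"],o["grip_width"],o["time_s"])
p,d=read_camera("wrist"); np.savez("w4.npz",p=p,d=d,A=A); cv2.imwrite("pics/w4.png",p[:,:,::-1])
E
```

```text
[-61.0890135   -0.27407013] 31.928878846432884 [-0.32557151 -3.54336246 -0.94276815] [-0.72142337  0.73579804 -0.62811663] 12.122950705052451 6.0
```

View pics/w4.png

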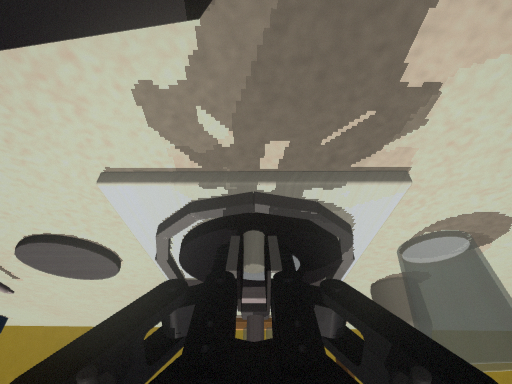

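The stud (254,258) now lies on the pocket's centre line (about 256). Next I'll push home along stage +x.

Emit:
{"fn": "arm_command", "kwargs": {
  "series": [
    [[0,0.003,0.002],[0,0,0]],
    [[0,0.003,0.002],[0,0,0]],
    [[0,0.003,0.002],[0,0,0]],
    [[0,0.003,0.002],[0,0,0]],
    [[0,0,0],[0,0,0]]
  ]
}}

```text
time_s: 6.68
tcp_pos: [578.4, -15.0, 29.8]
orientation: [1.849, 1.916, 0.596]
ft_force: [-17.9, 0.1, 10.5]
grip_width: 12.1
```

```bash
python3 - <<'E'
from h import *
o=readout.get_obs();A=cur(o);s=toS(A[:2,3])[0];print(s,A[2,3],o["ft_force"],o["torque"],o["grip_width"],o["time_s"])
E
```

```text
[-51.50636318   1.99942617] 29.81903583526275 [-17.86587762   0.10134683  10.51720372] [0.13719166 2.21484402 0.06620986] 12.105591039779775 6.675
```

Resistance: −18 N in x about 8 mm short of home, probably a yaw error held by the pinch. I'll release, back off and look.

Emit:
{"fn": "arm_command", "kwargs": {
  "series": [
    [[0,0,-0.001],[0,0,0]],
    [[0,0,0],[0,0,0]],
    [[0,0,-0.03],[0,0,0]],
    [[0,-0.01,-0.04],[0,0,0]],
    [[0,0,-0.02],[0,0,0]]
  ],
  "grip": 0
}}

```text
time_s: 7.3
tcp_pos: [524.5, -18.1, 103.3]
orientation: [1.84, 1.906, 0.603]
ft_force: [0.2, -0.0, -0.4]
grip_width: 42.7
```

```bash
python3 - <<'E'
from h import *
o=readout.get_obs();A=cur(o);s=toS(A[:2,3])[0];print(s,A[2,3],o["ft_force"],o["grip_width"],o["time_s"])
p,d=read_camera("wrist"); np.savez("w5.npz",p=p,d=d,A=A); cv2.imwrite("pics/w5.png",cv2.convertScaleAbs(cv2.resize(p[90:290,110:400,::-1],None,fx=2.7,fy=2.7),alpha=1.5))
K,T=T_of("wrist",o); print(proj([[*toW(q)[0],h] for q,h in (((48,36),28),((48,-36),28),((48,36),20),((48,-36),20),((-48,0),42))],K,T))
E
```

```text
[-105.48483122    1.23933896] 103.32185346047072 [ 0.21371576 -0.0110313  -0.42858526] 42.65546182863753 7.3
[[285.01451018 246.92159443]
 [224.43767392 247.11563361]
 [284.57546414 240.83090496]
 [224.85810449 241.03400258]
 [254.00273587 213.50310357]]
```

View pics/w5.png

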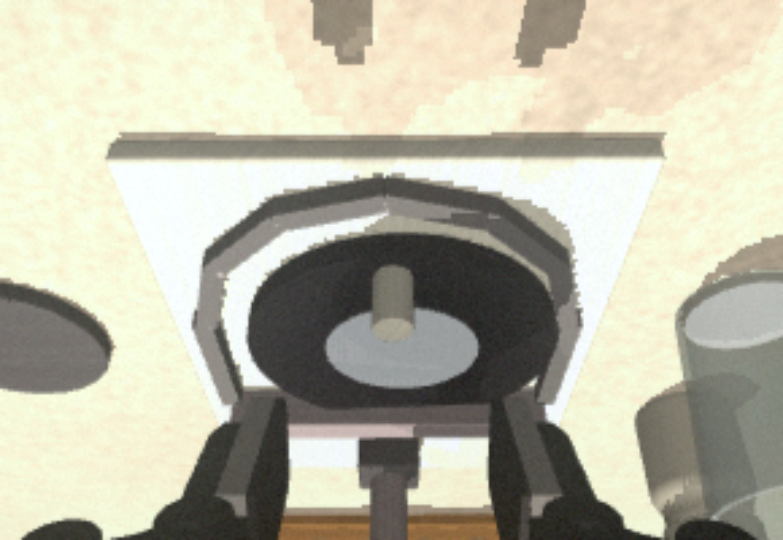

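The disc sits against the left (+y) wall, still about 6° anticlockwise, with the right end of its flat touching the bar. The stud top is at crop (395,328). A free push from behind with shut fingers should turn it flush.

```bash
python3 - <<'E'
from h import *
z=np.load("w5.npz");A=z["A"];T=A@np.array(calibration("wrist")["T_tool_cam"]);K=calibration("wrist")["mtx"]
uv=np.array([[395,329]])/2.7+[110,90]; print("stud",toS(ray(uv,42,K,T)))
uv=np.array([[330,408],[480,401]])/2.7+[110,90]; q=toS(ray(uv,20,K,T)); print("flat ends",q,np.degrees(np.arctan2(-(q[1]-q[0])[0],(q[1]-q[0])[1])))
P0=A[:3,3]; G=pose(-80,2,30); L=[]
for i in range(1,4):
    B=G.copy(); B[:3,3]=P0+(G[:3,3]-P0)*i/3; L.append(B)
rows(cur(),L)
E
```

```text
stud [[-50.6607914    2.02421579]]
flat ends [[ 48.26882441 -27.12540111]
 [ 42.04478828  39.32163636]] 5.351231812572911
[[0.0, -0.009, 0.026], [0.006, 0.007, -0.007]]
[[0.001, -0.007, 0.025], [0.0, -0.0, 0.0]]
[[-0.0, -0.007, 0.025], [0.0, -0.0, 0.0]]
```

Emit:
{"fn": "arm_command", "kwargs": {
  "series": [
    [[0,-0.009,0.026],[0.006,0.007,-0.007]],
    [[0.001,-0.007,0.025],[0,0,0]],
    [[0,-0.007,0.025],[0,0,0]],
    [[0,0,0],[0,0,0]],
    [[0,0,0],[0,0,0]]
  ],
  "grip": -1
}}

```text
time_s: 7.98
tcp_pos: [550.2, -16.5, 27.0]
orientation: [1.837, 1.92, 0.602]
ft_force: [-0.2, 0.1, 0.3]
grip_width: 0.0
```

```bash
python3 - <<'E'
from h import *
o=readout.get_obs();A=cur(o);s=toS(A[:2,3])[0];print(s,A[2,3],o["ft_force"],o["grip_width"],o["time_s"])
E
```

```text
[-79.68714375   1.72862167] 27.04257983227515 [-0.18328691  0.07627631  0.31634663] 0.013518820398373214 7.975
```

Emit:
{"fn": "arm_command", "kwargs": {
  "series": [
    [[0,0.004,0.001],[0,0,0]],
    [[0,0.003,0.002],[0,0,0]],
    [[0,0.003,0.002],[0,0,0]],
    [[0,0,0],[0,0,0]]
  ]
}}

```text
time_s: 8.48
tcp_pos: [561.5, -16.2, 29.0]
orientation: [1.836, 1.919, 0.602]
ft_force: [0.2, 0.3, 0.8]
grip_width: 0.1
```

Emit:
{"fn": "arm_command", "kwargs": {
  "series": [
    [[0,0.0015,0.001],[0,0,0]],
    [[0,0.0015,0.001],[0,0,0]],
    [[0,0,0],[0,0,0]]
  ]
}}

```text
time_s: 8.85
tcp_pos: [564.6, -16.0, 28.4]
orientation: [1.837, 1.92, 0.601]
ft_force: [0.1, -0.3, -0.1]
grip_width: 0.0
```

```bash
python3 - <<'E'
from h import *
o=readout.get_obs();A=cur(o);s=toS(A[:2,3])[0];print(s,A[2,3],o["ft_force"],o["grip_width"],o["time_s"])
E
```

```text
[-65.30581074   1.62782182] 28.436588458756436 [ 0.12776773 -0.28948982 -0.09281667] 0.02165441586493379 8.85
```

Emit:
{"fn": "arm_command", "kwargs": {
  "series": [
    [[0,0.0017,0.001],[0,0,0]],
    [[0,0.0017,0.001],[0,0,0]],
    [[0,0,0],[0,0,0]]
  ]
}}

```text
time_s: 9.22
tcp_pos: [566.1, -15.7, 27.4]
orientation: [1.84, 1.923, 0.598]
ft_force: [-4.2, -0.3, 1.7]
grip_width: 0.3
```

Emit:
{"fn": "arm_command", "kwargs": {
  "series": [
    [[0,0.0017,0.001],[0,0,0]],
    [[0,0,0],[0,0,0]]
  ]
}}

```text
time_s: 9.48
tcp_pos: [566.4, -15.5, 26.7]
orientation: [1.842, 1.924, 0.596]
ft_force: [-7.9, -0.8, 2.5]
grip_width: 0.6
```

Emit:
{"fn": "arm_command", "kwargs": {
  "series": [
    [[0,0.0017,0.001],[0,0,0]],
    [[0,0,0],[0,0,0]]
  ]
}}

```text
time_s: 9.72
tcp_pos: [566.7, -15.3, 25.8]
orientation: [1.844, 1.926, 0.594]
ft_force: [-10.6, -0.4, 4.0]
grip_width: 0.0
```

Force is building, so it's either flush or jammed. I'll back off and look.

Emit:
{"fn": "arm_command", "kwargs": {
  "series": [
    [[0,-0.006,-0.006],[0,0,0]],
    [[0,0,-0.03],[0,0,0]],
    [[0,0,-0.04],[0,0,0]],
    [[0,0,0],[0,0,0]]
  ]
}}

```text
time_s: 10.22
tcp_pos: [525.2, -18.0, 91.2]
orientation: [1.833, 1.916, 0.606]
ft_force: [-0.4, 0.4, 0.0]
grip_width: 0.4
```

```bash
python3 - <<'E'
from h import *
o=readout.get_obs();A=cur(o);s=toS(A[:2,3])[0];print(s,A[2,3],o["ft_force"],o["grip_width"],o["time_s"])
p,d=read_camera("wrist"); np.savez("w6.npz",p=p,d=d,A=A); cv2.imwrite("pics/w6.png",cv2.convertScaleAbs(cv2.resize(p[90:290,110:400,::-1],None,fx=2.7,fy=2.7,interpolation=cv2.INTER_CUBIC),alpha=1.5))
K,T=T_of("wrist",o); print((proj([[*toW(q)[0],h] for q,h in (((48,36),20),((48,-36),20),((-48,0),42))],K,T)-[110,90])*2.7)
E
```

```text
[-104.73873226    1.35705783] 91.2125992608629 [-0.35127996  0.43293626  0.04971766] 0.35765462525408764 10.225
[[469.90927384 432.11536739]
 [304.82233323 432.04511274]
 [386.80593345 364.77000112]]
```

View pics/w6.png

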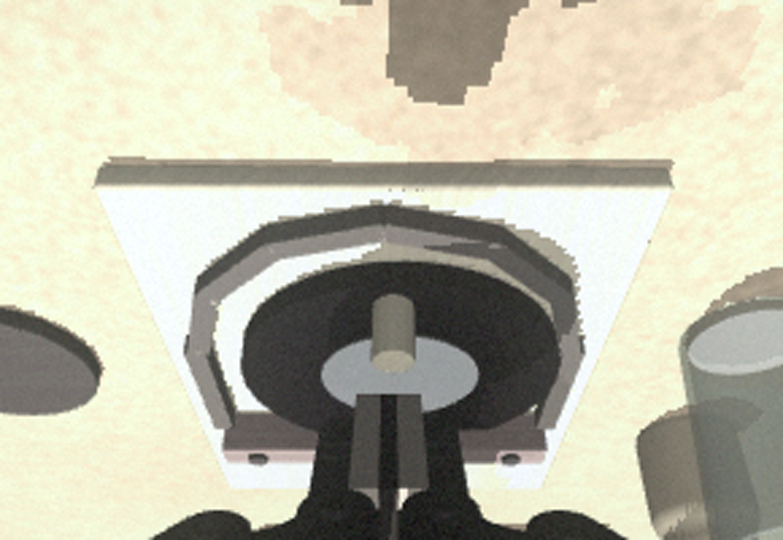

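The stud hasn't moved: top at (394,359) against (387,365) for home. Finger friction stopped the turn, so I'll cage the stud, nudge it toward +y to turn the disc clockwise against the wall, then push +x.

```bash
python3 - <<'E'
from h import *
z=np.load("w6.npz");A=z["A"];T=A@np.array(calibration("wrist")["T_tool_cam"]);K=calibration("wrist")["mtx"]
print("stud",toS(ray(np.array([[394,360]])/2.7+[110,90],42,K,T)))
A=cur();P0=A[:3,3]; G=pose(-47,2.5,32.5); L=[]
for i in range(1,4):
    B=G.copy(); B[:3,3]=P0+(G[:3,3]-P0)*i/3; L.append(B)
rows(A,L)
E
```

```text
stud [[-50.95186373   2.2544222 ]]
[[0.0, 0.005, 0.027], [0.002, 0.001, 0.0]]
[[0.001, 0.004, 0.027], [-0.0, 0.0, 0.0]]
[[0.0, 0.005, 0.026], [-0.0, 0.0, 0.0]]
```

Emit:
{"fn": "arm_command", "kwargs": {
  "series": [
    [[0,0,0],[0,0,0]],
    [[0,0.005,0.027],[0.002,0.001,0]],
    [[0.001,0.004,0.027],[0,0,0]],
    [[0,0.005,0.026],[0,0,0]],
    [[0,0,0],[0,0,0]]
  ],
  "grip": -0.4
}}

```text
time_s: 10.9
tcp_pos: [581.4, -14.0, 27.8]
orientation: [1.84, 1.924, 0.598]
ft_force: [-0.6, -1.2, 0.1]
grip_width: 25.6
```

Emit:
{"fn": "arm_command", "kwargs": {
  "series": [
    [[0.003,0,0],[0,0,0]],
    [[0.003,0,0],[0,0,0]],
    [[0.002,0,0],[0,0,0]],
    [[0,0,0],[0,0,0]]
  ]
}}

```text
time_s: 11.4
tcp_pos: [580.6, -6.0, 30.9]
orientation: [1.838, 1.922, 0.602]
ft_force: [-0.2, 0.4, -0.5]
grip_width: 25.4
```

```bash
python3 - <<'E'
from h import *
o=readout.get_obs();A=cur(o);s=toS(A[:2,3])[0];print(s,A[2,3],o["ft_force"],o["grip_width"],o["time_s"])
E
```

```text
[-48.87074346  10.88978387] 30.86403135747958 [-0.19773228  0.35263172 -0.46497046] 25.409188450661457 11.4
```

Emit:
{"fn": "arm_command", "kwargs": {
  "series": [
    [[0.001,0,0],[0,0,0]],
    [[0.001,0,0],[0,0,0]],
    [[0,0,0],[0,0,0]]
  ]
}}

```text
time_s: 11.78
tcp_pos: [580.7, -4.2, 30.4]
orientation: [1.838, 1.922, 0.601]
ft_force: [-0.1, -1.3, 0.7]
grip_width: 25.6
```

```bash
python3 - <<'E'
from h import *
o=readout.get_obs();A=cur(o);s=toS(A[:2,3])[0];print(s,A[2,3],o["ft_force"],o["grip_width"],o["time_s"])
p,d=read_camera("wrist"); np.savez("w7.npz",p=p,d=d,A=A); cv2.imwrite("pics/w7.png",cv2.convertScaleAbs(cv2.resize(p[140:340,110:400,::-1],None,fx=2.7,fy=2.7,interpolation=cv2.INTER_CUBIC),alpha=1.5))
K,T=T_of("wrist",o); print((proj([[*toW(q)[0],h] for q,h in (((48,36),20),((48,-36),20),((-48,0),42))],K,T)-[110,140])*2.7)
E
```

```text
[-48.70958123  12.64401988] 30.359879585476868 [-0.12678704 -1.32729693  0.73233038] 25.604865747098472 11.775
[[462.0876616  396.89200602]
 [242.08784269 397.00555398]
 [331.37941439 348.53474653]]
```

View pics/w7.png

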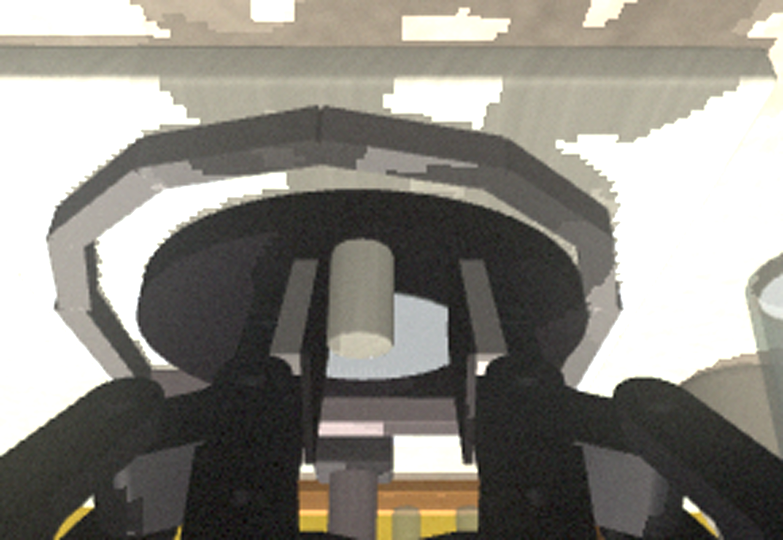

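The stud's top is at (360,346), y ≈ +7 mm, and the flat now looks parallel to the bar. Next: back out, shut the fingers, and give a light push from behind at y ≈ 6.5.

```bash
python3 - <<'E'
from h import *
z=np.load("w7.npz");A=z["A"];T=A@np.array(calibration("wrist")["T_tool_cam"]);K=calibration("wrist")["mtx"]
print("stud",toS(ray(np.array([[360,346]])/2.7+[110,140],42,K,T)))
rows(cur(),[pose(-49,9,30.5),pose(-70,7.5,62),pose(-84,6.5,62),pose(-84,6.5,45),pose(-80,6.5,31)])
E
```

```text
stud [[-49.34537843   5.97139177]]
[[-0.004, -0.0, -0.0], [-0.005, -0.0, 0.0]]
[[-0.001, 0.001, -0.038], [-0.0, -0.0, 0.0]]
[[-0.001, -0.012, -0.008], [-0.0, -0.0, 0.0]]
[[-0.0, -0.01, 0.014], [-0.0, -0.0, 0.0]]
[[-0.0, -0.004, 0.014], [-0.0, -0.0, 0.0]]
```

Emit:
{"fn": "arm_command", "kwargs": {
  "series": [
    [[-0.005,0,0],[-0.005,0,0]],
    [[0,0.001,-0.038],[0,0,0]],
    [[-0.001,-0.012,-0.008],[0,0,0]],
    [[0,0,0],[0,0,0]]
  ]
}}

```text
time_s: 12.32
tcp_pos: [543.5, -11.9, 60.7]
orientation: [1.837, 1.92, 0.603]
ft_force: [-0.2, -0.3, 0.3]
grip_width: 25.6
```

Emit:
{"fn": "arm_command", "kwargs": {
  "series": [
    [[0,0,0],[0,0,0]],
    [[0,0,0],[0,0,0]],
    [[0,-0.01,0.014],[0,0,0]],
    [[0,-0.004,0.014],[0,0,0]],
    [[0,0,0],[0,0,0]]
  ],
  "grip": -1
}}

```text
time_s: 12.95
tcp_pos: [549.8, -11.5, 29.3]
orientation: [1.837, 1.92, 0.603]
ft_force: [0.9, -1.2, 0.1]
grip_width: 0.1
```

```bash
python3 - <<'E'
from h import *
o=readout.get_obs();A=cur(o);s=toS(A[:2,3])[0];print(s,A[2,3],o["ft_force"],o["grip_width"],o["time_s"])
rows(A,[pose(-73,6.5,31),pose(-67,6.5,31)])
E
```

```text
[-79.87740078   6.7745817 ] 29.311389601973957 [ 0.93086713 -1.18010955  0.08193245] 0.11334965881696045 12.95
[[-0.0, 0.007, 0.003], [-0.003, -0.001, 0.0]]
[[-0.0, 0.005, 0.003], [0.0, 0.0, 0.0]]
```

Emit:
{"fn": "arm_command", "kwargs": {
  "series": [
    [[0,0.007,0.003],[0,0,0]],
    [[0,0.005,0.003],[0,0,0]],
    [[0,0.002,0.001],[0,0,0]],
    [[0,0,0],[0,0,0]]
  ]
}}

```text
time_s: 13.45
tcp_pos: [566.0, -10.9, 33.4]
orientation: [1.835, 1.918, 0.606]
ft_force: [0.0, 0.2, -0.1]
grip_width: -0.1
```

Emit:
{"fn": "arm_command", "kwargs": {
  "series": [
    [[0,0.0017,0.001],[0,0,0]],
    [[0,0,0],[0,0,0]]
  ]
}}

```text
time_s: 13.7
tcp_pos: [567.0, -10.8, 32.9]
orientation: [1.836, 1.919, 0.604]
ft_force: [-1.7, 0.0, 1.1]
grip_width: -0.2
```

Emit:
{"fn": "arm_command", "kwargs": {
  "series": [
    [[0,0.0017,0.001],[0,0,0]],
    [[0,0,0],[0,0,0]]
  ]
}}

```text
time_s: 13.95
tcp_pos: [567.6, -11.0, 32.1]
orientation: [1.838, 1.92, 0.602]
ft_force: [-5.1, -1.4, 2.6]
grip_width: -0.2
```

Emit:
{"fn": "arm_command", "kwargs": {
  "series": [
    [[0,0.0017,0.001],[0,0,0]],
    [[0,0,0],[0,0,0]]
  ]
}}

```text
time_s: 14.2
tcp_pos: [567.9, -11.1, 31.4]
orientation: [1.84, 1.921, 0.599]
ft_force: [-7.7, -1.4, 3.1]
grip_width: 0.1
```

Emit:
{"fn": "arm_command", "kwargs": {
  "series": [
    [[0,-0.006,-0.006],[0,0,0]],
    [[0,-0.01,-0.04],[0,0,0]],
    [[0,-0.02,-0.06],[0,0,0]],
    [[0,-0.01,-0.04],[-0.05,0,0]],
    [[0,0,0],[0,0,0]]
  ]
}}

```text
time_s: 14.82
tcp_pos: [449.1, -16.0, 127.9]
orientation: [1.802, 1.884, 0.65]
ft_force: [0.4, -0.1, 0.1]
grip_width: 0.2
```

```bash
python3 - <<'E'
from h import *
o=readout.get_obs();A=cur(o);s=toS(A[:2,3])[0];print(s,A[2,3],o["ft_force"],o["grip_width"],o["time_s"])
p,d=read_camera("wrist"); np.savez("w8.npz",p=p,d=d,A=A)
K,T=T_of("wrist",o); q=proj([[*toW(q)[0],h] for q,h in (((48,36),20),((48,-36),20),((48,0),28),((-48,0),42))],K,T)
c=q[:3].mean(0)-[0,15]; u0,v0=int(c[0])-75,int(c[1])-60; print(u0,v0,(q-[u0,v0])*5)
cv2.imwrite("pics/w8.png",cv2.convertScaleAbs(cv2.resize(p[v0:v0+110,u0:u0+150,::-1],None,fx=5,fy=5,interpolation=cv2.INTER_CUBIC),alpha=1.7))
E
```

```text
[-180.72020104    6.71767204] 127.90730376127354 [ 0.43145443 -0.10740547  0.135068  ] 0.20895825885499153 14.825
174 167 [[500.13177454 367.4312299 ]
 [257.5583144  367.55069622]
 [378.64088738 392.70014511]
 [373.15456984 283.3259178 ]]
```

View pics/w8.png

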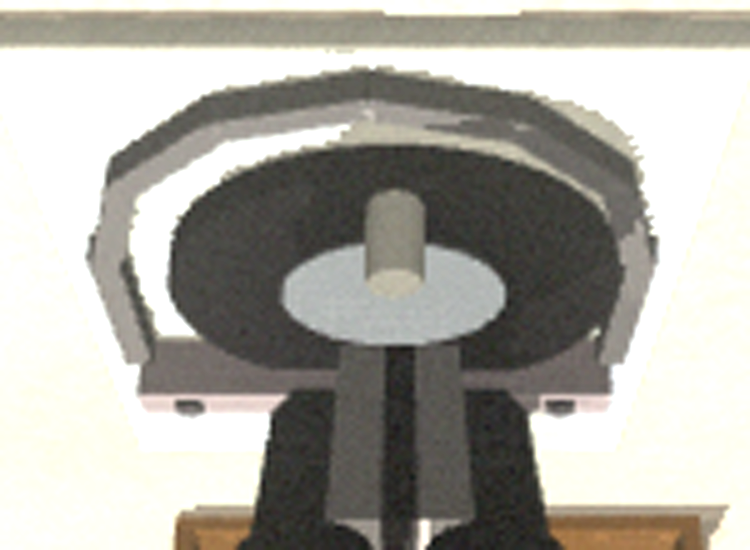

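The flat is level along row 369 (5x crop) from about column 275 to 513, against 367.5 predicted for home. The stud (395) lines up with the disc window's centre (393.5). I'll check this numerically.

```bash
python3 - <<'E'
from h import *
z=np.load("w8.npz");A=z["A"];T=A@np.array(calibration("wrist")["T_tool_cam"]);K=calibration("wrist")["mtx"];p=z["p"].astype(float)
u0,v0=174,167
# window ellipse: bluish bright patch on disc
roi=p[v0:v0+110,u0:u0+150]; 
S=lambda uv,h: toS(ray(np.array(uv)+[u0,v0],h,K,T))
g=roi.mean(2)
# black->bar transition in columns left and right of fingers
pts=[]
for c in list(range(57,66))+list(range(94,103)):
    col=g[62:80,c]; dcol=np.diff(col); i=np.argmax(dcol); 
    a=col[max(0,i-4):i].mean(); b=col[i+2:i+4].mean(); h=(a+b)/2
    k=np.where(col>h)[0][0]; v=62+k-1+(h-col[k-1])/(col[k]-col[k-1]) if k>0 else np.nan
    pts.append((c,v))
pts=np.array(pts); q=S(pts,20); print(np.c_[pts,q].round(1))
print("flat-line angle deg",np.degrees(-np.polyfit(q[:,1],q[:,0],1)[0]), "mean x",q[:,0].mean())
st=S([[395/5-.4,284/5-.4]],42)[0]; print("stud",st)
w=((roi.min(2)>85)&(roi.min(2)<130)&(roi[...,2]>roi[...,0]+3)); 
n,l,s,ce=cv2.connectedComponentsWithStats(w.astype(np.uint8)); j=l[60,68] if l[60,68] else 1+np.argmax(s[1:,4]); 
print(s[j]); x=s[j]; row=60; us=np.where(l==j)[1]; print("window centre y", S([[ (us.min()+us.max())/2,58.5]],20))
print("disc sides",S([[172/5,53],[622/5,53]],20))
E
```

```text
[[ 57.    nan   nan   nan]
 [ 58.    nan   nan   nan]
 [ 59.    nan   nan   nan]
 [ 60.    nan   nan   nan]
 [ 61.    nan   nan   nan]
 [ 62.    nan   nan   nan]
 [ 63.    nan   nan   nan]
 [ 64.    nan   nan   nan]
 [ 65.    nan   nan   nan]
 [ 94.    nan   nan   nan]
 [ 95.    nan   nan   nan]
 [ 96.    nan   nan   nan]
 [ 97.    nan   nan   nan]
 [ 98.    nan   nan   nan]
 [ 99.    nan   nan   nan]
 [100.   73.6  48.4  36. ]
 [101.   73.7  48.9  37.5]
 [102.   73.7  48.7  39. ]]
 ** On entry to DLASCL parameter number  4 had an illegal value
 ** On entry to DLASCL parameter number  4 had an illegal value
 ** On entry to DLASCL parameter number  4 had an illegal value
 ** On entry to DLASCL parameter number  4 had an illegal value
 ** On entry to DLASCL parameter number  5 had an illegal value
 ** On entry to DLASCL parameter number  4 had an illegal valueTraceback (most recent call last):
  File "<stdin>", line 16, in <module>
    c, resids, rank, s = lstsq(lhs, rhs, rcond)
                         ~~~~~^^^^^^^^^^^^^^^^^
    x, resids, rank, s = _umath_linalg.lstsq(a, b, rcond,
                         ~~~~~~~~~~~~~~~~~~~^^^^^^^^^^^^^
                                             signature=signature)
                                             ^^^^^^^^^^^^^^^^^^^^
    raise LinAlgError("SVD did not converge in Linear Least Squares")
numpy.linalg.LinAlgError: SVD did not converge in Linear Least Squares
```

```bash
python3 - <<'E'
from h import *
z=np.load("w8.npz");A=z["A"];T=A@np.array(calibration("wrist")["T_tool_cam"]);K=calibration("wrist")["mtx"];p=z["p"].astype(float)
u0,v0=174,167; roi=p[v0:v0+110,u0:u0+150]; g=roi.mean(2)
S=lambda uv,h: toS(ray(np.array(uv,float)+[u0,v0],h,K,T))
print(g[66:82,[50,54,58,62,66,94,98,102,106]].round().astype(int))
w=((roi[...,2]>roi[...,0]+3)&(roi.min(2)>75)); w[:48]=0;w[70:]=0
n,l,s,ce=cv2.connectedComponentsWithStats(w.astype(np.uint8)); j=1+np.argmax(s[1:,4]); us=np.where(l==j)[1]; print(s[j],S([[(us.min()+us.max())/2,58.5]],20))
print("stud",S([[395/5-.4,284/5-.4]],42),"sides",S([[172/5,53],[622/5,53]],20))
E
```

```text
[[ 42  40  40  35 105  57  29  28  36]
 [ 38  31  33  40  87  29  27  29  34]
 [ 41  36  37  32  32  27  26  35  35]
 [ 36  35  39  37  34  29  23  35  35]
 [ 38  40  38  38  36  29  24  33  37]
 [ 39  37  38  39  36  25  30  29  32]
 [ 46  41  34  34  37  25  27  28  35]
 [ 63  41  42  40  36  33  32  31  61]
 [ 64  60  65  62  60  49  50  54  60]
 [ 65  62  63  60  61  61  58  61  59]
 [ 61  63  63  63  61  55  58  64  58]
 [ 62  63  58  49  52  50  49  58  62]
 [ 71  70  37  29  31  27  27  59  60]
 [130 130  34  28  30  28  25  49  73]
 [128 127  29  27  27  26  21  25  68]
 [127 120  33  30  34  29  30  28  70]]
[126  53  10  17  38] [[-0.39919517 73.8441025 ]]
stud [[-48.65118363   4.574956  ]] sides [[-16.02450414 -52.6793363 ]
 [-15.89084708  63.60382479]]
```

```bash
python3 -c "
from h import *
o=readout.get_obs();print(o['ft_force'],abs(o['qvel']).max(),o['time_s'])
print(ctrl.hand_in())"
```

```text
[0.52894762 0.47965861 1.0788151 ] 0.06543047986091043 14.875
the job is handed in; nothing more can be done
None
```

I turned the disc about 77° clockwise and pushed it home against the bar, then let go and handed in at about 14.9 s. No verdict is reported.

**How it went:** I pinched the stud with the tool leaning back 35° and swung it round the arc. The first push home stuck with the disc still about 5° out. Repeating the push with shut fingers did not free it. I then caged the stud loosely, nudged it sideways to finish the turn, and gave a light push from behind, which met a stop at about 8 N.

**Last checks, from the wrist camera:**
- **Flat edge:** it runs level along the bar to about a quarter pixel (under about 1°). The stud against the disc's centre gives about 1°. The limit is about 3°.
- **Distance to the bar:** the flat measured x ≈ 48.4–48.9 mm and the stud x ≈ -48.7 mm, so the disc is within about 1 mm of home. The calibration is good to about 2 mm. The flat's readings came from only three columns near its +y end.
- **Sideways position:** the disc rests about 5 mm towards +y in the pocket, which is not judged.
- **Gripper:** it stood clear, with about 1 N on the wrist sensor. That reading and a joint speed of 0.07 rad/s came just after the arm stopped moving.

**Failed or not checked:** an automatic fit of the flat's angle failed because it picked up the wrong edge, so I read the pixel columns directly. I had no wrist-force sign of touching the lamp. I did not measure the bystanders again at the end; those in the wrist pictures looked undisturbed.

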